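Slacken the ratchet clamp on a leaded glass panel

TASK

The leaded glass panel on the board is held in a ratchet clamp: free it by lifting the sprung pawl off the ratchet wheel with its upright pin, taking the load of the spring-driven lever in hand, and easing the lever slowly all the way back to its rest. Wind it towards the panel only the touch that frees the pawl, so that the jaw never presses hard on the glass, and never let the lever fly back. Then let the pawl drop back into the wheel, let go, and leave the panel and the other things where they are.

Things in the scene. Friction and masses are not known exactly. Their poses are not given: they have to be found in the camera images.
- clamp: Plywood board, 330 x 460 x 12 mm, on the table, carrying a steel ratchet clamp; fixed. Origin at table height under the drum's upright axis; the board reaches x -130 to 200, y -140 to 320 mm from it. A fixed 15-tooth ratchet wheel, 96 mm across, top 44 mm above the table, rings the axis; the lever turns above it.
- drum_axis (a point): Point on the drum's axis at the hub's top, 68 mm above the table. The lever, 20 mm wide, its top 56 mm up, swings clockwise seen from above as it backs off, from 0.60 rad anticlockwise of the board's x axis (wound) to 0.627 rad clockwise of it (rest). Let go with the pawl out, it flies at 2 rad/s; 1.5 is already too fast.
- lever (a joint): Lever and drum angle (rad): about 0.025 at the start, wound, its load on the pawl; grows as it backs off, to 1.227 at its rest. A spring drives it back with 1.1 to 1.2 N m (7 to 8 N at the pins); friction 0.15 N m. The pawl, if let in, catches every 0.419. It must be wound tighter, to between 0 and -0.02, before the nose lets go; at -0.014 to -0.024 (not measured) the jaw meets the panel.
- pawl (a joint): Pawl angle about its pivot (rad): 0 in the wheel, 0.168 fully lifted, bottoming on the lever. The wheel is worn: the nose clears the tooth somewhere between 0.12 and 0.165. The spring resists with 2 to 2.6 N at the pin, but until the nose is clear the load and the winding bring the push, square to the lever, to 9 to 13 N; then it drops. It springs back in when let go.
- pawl_pivot (a point): Top of the pawl's pivot, on the lever's centre line, 75 mm from the drum axis, 62 mm above the table. The pawl hangs under the lever: a nose towards the wheel and an arm that carries its upright steel pin. A finger on that pin carries the lever once the pawl has bottomed; moving back, the lever follows, pawl still lifted while the pin bears 3 N or more.
- pawl_post (a point): Centre of the top of the pawl's steel pin, the thinner upright pin: 14 mm across, free from 56 to 105 mm above the table. With the pawl in it stands 150 mm out along the lever and 45 mm to the clockwise side of its centre line. Pushed anticlockwise, towards the wooden handle pin, it lifts the pawl (13 mm) and winds the lever (some 6 mm).
- lever_post (a point): Centre of the top of the lever's wooden handle pin: 18 mm across, 56 to 112 mm above the table, on the lever's centre line, 150 mm from the drum axis. Both pins measure 61 mm over their outsides with the pawl in, 48 mm squeezed.
- jaw: Aluminium jaw bar 200 x 28 mm, long along the board's x, rubber face to the panel, top 38 mm above the table. Driven by the drum; backs off towards the board's -y by 25 mm per rad of the lever. Origin on its face, 12.5 mm above the table. At the start a fraction of a millimetre from the panel.
- panel: Leaded glass panel, 200 x 160 x 12 mm, loose on the board between the jaw and a wooden fence; origin at the centre of its underside. It cracks if the jaw presses on it with over 25 N (some 4 N at the pins beyond what winds the lever).
- marker: Capped marker pen 130 mm long, 17 mm across, lying on the board beside the panel; origin under its middle. Leave it.
- oil: Amber bottle of cutting oil, 42 mm across and 85 mm tall, upright on the board behind the wheel; origin under its middle. Leave it.
- square: Try square, dark wooden stock 24 x 110 x 16 mm with a steel blade 160 x 30 mm, lying on the table; origin under the middle of the stock. Leave it.

How it is judged:
By the outcome, as a careful person would: the job done as asked, in the order asked, and still so for the second after the job is handed in, with the robot touching nothing.
It also fails if it takes over 72 s, if anything falls off the work surface, if the arm or the gripper's body presses on something with over 40 N, if the wrist force passes 120 N, or if a joint passes its speed limit or range.

ROBOT

A 6-joint arm with a two-finger parallel gripper is mounted at the origin on the work surface. World frame = base frame: x ahead of the robot, y to its left, z up, the work surface at z = 0. Lengths are in m, angles in rad, forces in N, time in s.
With the tool pointing down it reaches from about 0.375 to 0.825 m from the base axis. Payload 5.5 kg.
Tool frame: the origin (TCP) lies on the centre line of the jaws, within the pads' length; the fingertips stand 17 mm ahead of it and the grasp point (between the pads) lies 2 mm behind it; z points along the fingers, y is the direction in which the jaws open and shut (so a half turn about z gives the same grasp; the last joint's range is limited). The gripper opens to 85 mm and grips with 20 to 120 N. Pads are 22 mm wide; open, the fingers measure 114 mm over their backs; the gripper's body (76 mm by 85 mm) begins 54 mm behind the grasp point. The pads swing forward as they close: fully open they stand 13 mm farther back than shut.
Start: joints at [1.326, 0.314, -0.047, 1.21, 0, 1.571], TCP at [0.145, 0.582, 0.248] pointing down, gripper open.
Joint ranges: [-2.67, 2.67], [-0.69, 1.73], [-1.03, 1.25], [-2.08, 2.16], [-1.42, 1.45], [-3.14, 3.14]. Speed limits (rad/s): [2.39, 2.39, 3.01, 3.14, 3.14, 3.14].

INTERFACE

Orientations are given as a unit quaternion [w, x, y, z].
In Python, from station import read_state, grab_frame, job_done, look_for, mark_of gives the robot as it stands.
- The arm moves only by the tool move_arm, never from a script. Its argument "commands" is a list of rows, each an object with "angular": the turn, a rotation vector about the tool's x, y, z in rad, a list of three; "travel": the shift along the tool's x, y, z in cm, a list of three; "claw": the finger opening in cm, from 0 to 8.54. In form: [{"angular": [ax, ay, az], "travel": [tx, ty, tz], "claw": claw}, ...]. A call has 1 to 10 rows; each row is the pose to reach, as a shift and turn from the pose commanded when the call began, along the tool's axes at that moment; what a row does not reach only later rows make up. A row lasts 1/8 s, in which the tool goes at most 62.5 mm and 10.7 degrees, less where a joint would pass 70% of its speed; a pose out of reach is approached as far as the arm can. A call with a gripper value outside its range is refused whole. The fingers move at their own pace and stop on an object; "newtons" is the grip in N (left out, the last holds). Time passes only in rows, so rows that repeat a pose let the fingers close. It gives the time, the measured TCP pose, the force and the opening at its end, in the units of the state.
- read_state(): the state, without advancing time (a new reading comes with each control period).
- grab_frame(name): name is "scene" or "side" or "wrist"; returns a dict with "frame" (480x640x3 uint8, red, green, blue), "intrinsics" (3x3 intrinsics, pixels), "extrinsics" (4x4, takes a point from camera to world coordinates). Camera axes: x right, y down, z forward; pixel columns grow to the right and rows downward; lengths in m; the calibration is good to about 2 mm. A picture is of the moment at which its call begins. There is no depth.
- job_done(): hands the job in, once; it reports no verdict.
Trained networks look in a picture, given as the dict that the camera call returned (one of the last four; its "shot" number tells which), for a name from the list of things; names that differ only in an ending like _2 or _b are one class to them, and where a whole thing is asked for, a point or a joint stands for the part that bears it (a point fixed in the world has none). Each returns a list of dicts, best first, with "score" (0 to 1); they miss things now and then, are a little off and sometimes report something else, mostly with a low value. They report only what shows in the picture. A call takes as long as a camera call.
- look_for(label, picture): "location" ([column, row] as shares, 0 to 1, of the picture: columns of its width, rows of its height, amid what is visible of it).
- mark_of(label, picture): "location" ([column, row] as shares, 0 to 1, of the picture: columns of its width, rows of its height: a listed point, or the origin of a listed thing).
The state is a dict: "t": time; "joints": joint angles; "joint_vel": joint speeds; "effort": joint torques, N m; "tool_pos": TCP position; "tcp_rot": TCP orientation; "ft_force": force on the tool from outside, world axes, zero at the start; "ft_torque": the same for the moment, N m; "grip_width": finger opening in m.
Only numpy, scipy, OpenCV 4.12 (cv2) and the standard library are available. Lean on these libraries where they do the work, as an engineer would, in place of code of your own. Each camera call takes 0.05 s, during which the arm holds its last target.

## Working session

There is one attempt and no reset: what is moved stays moved. The work goes in short steps, Python scripts to look and compute and a tool call to move; the robot and the scene stay as the last step left them, time stands still between calls to the robot, and variables do not carry over. Pictures are saved under pics/ and viewed, and the job is handed in when it is done.

Besides the shell and the picture viewer there is one more tool, called after "Call:" as name(argument=value, ...) on one line, values as JSON. move_arm: Moves the arm, as the interface text tells. Its arguments: {"type":"object","properties":{"commands":{"type":"array","items":{"type":"object","properties":{"angular":{"type":"array","items":{"type":"number"}},"travel":{"type":"array","items":{"type":"number"}},"claw":{"type":"number"}}}},"newtons":{"type":"number"}},"required":["commands"]}

```bash
ls; mkdir -p pics
cat > h.py <<'E'
import numpy as np,cv2
from station import *
def save(p,n): cv2.imwrite(f'pics/{n}.png',p['frame'][:,:,::-1])
def ray(p,loc):
    K=np.array(p['intrinsics']);T=np.array(p['extrinsics'])
    u=np.array([loc[0]*640,loc[1]*480,1.]);d=T[:3,:3]@np.linalg.inv(K)@u
    return T[:3,3],d
def atz(p,loc,z):
    o,d=ray(p,loc);return o+d*(z-o[2])/d[2]
def proj(p,X):
    K=np.array(p['intrinsics']);T=np.linalg.inv(np.array(p['extrinsics']))
    c=T[:3,:3]@np.array(X)+T[:3,3];u=K@c;return u[:2]/u[2]
E
python3 - <<'E'
from h import *
print(read_state())
Z=dict(drum_axis=.068,pawl_pivot=.062,pawl_post=.105,lever_post=.112,clamp=0,jaw=.0245,panel=.012,oil=.012,marker=.012)
for c in ['scene','side','wrist']:
    p=grab_frame(c);save(p,c+'0')
    print(c,np.array(p['extrinsics'])[:3,3])
    for k,z in Z.items():
        for r in mark_of(k,p)[:2]: print(k,round(r['score'],2),np.array(r['location'])*[640,480],atz(p,r['location'],z).round(4))
E
```

```text
pics
{'t': 0.0, 'joints': array([ 1.32597971e+00,  3.14259850e-01, -4.80647509e-02,  1.21017020e+00,
       -1.77816725e-05,  1.57078082e+00]), 'joint_vel': array([ 1.41057513e-06, -1.07229218e-03, -1.17924245e-03,  9.91162425e-04,
       -2.63126856e-04,  6.38578938e-04]), 'effort': array([-1.24331236e-04, -5.39589643e+01,  3.39751160e+01,  1.90914888e-02,
       -4.38896777e-04, -9.18649647e-06]), 'tool_pos': array([0.14530381, 0.58159276, 0.24742052]), 'tcp_rot': array([-9.48762805e-05,  1.22095103e-01,  9.92518042e-01, -8.43965683e-04]), 'ft_force': array([ 0.352687  , -0.00515102, -0.12389171]), 'ft_torque': array([0.00712314, 0.01214696, 0.01850489]), 'grip_width': 0.08569672105193973}
scene [ 0.71275363 -0.47929697  0.69328975]
drum_axis 0.86 [227.904 277.488] [ 0.4245 -0.1471  0.068 ]
pawl_pivot 0.95 [271.424 269.52 ] [ 0.4804 -0.0975  0.062 ]
pawl_post 0.67 [322.624 261.792] [ 0.564 -0.074  0.105]
lever_post 0.8 [314.88  242.112] [ 0.538  -0.0473  0.112 ]
clamp 0.71 [229.696 302.4  ] [ 0.4238 -0.1558  0.    ]
jaw 0.82 [256.32  244.512] [ 0.4138 -0.0358  0.0245]
panel 0.85 [2
[... 356 characters left out ...]
l_pivot 0.64 [301.888 252.576] [ 0.4746 -0.0898  0.062 ]
pawl_post 0.88 [349.696 228.192] [ 0.5693 -0.0657  0.105 ]
pawl_post 0.63 [232.192 337.392] [ 0.3765 -0.3802  0.105 ]
lever_post 0.89 [332.48  218.304] [ 0.536  -0.0385  0.112 ]
clamp 0.74 [277.888 295.824] [ 0.4287 -0.1494  0.    ]
clamp 0.57 [274.496 267.312] [ 0.4169 -0.0524  0.    ]
jaw 0.76 [267.392 257.088] [ 0.4025 -0.0504  0.0245]
panel 0.83 [268.992 235.488] [0.3986 0.0577 0.012 ]
panel 0.69 [346.688 228.912] [0.5793 0.0907 0.012 ]
oil 0.81 [228.8   336.192] [ 0.3513 -0.2766  0.012 ]
oil 0.21 [273.728 266.496] [ 0.4163 -0.0667  0.012 ]
marker 0.5 [332.992 234.288] [0.5458 0.0655 0.012 ]
wrist [0.06774073 0.60257647 0.37275285]
```

View pics/scene0.png

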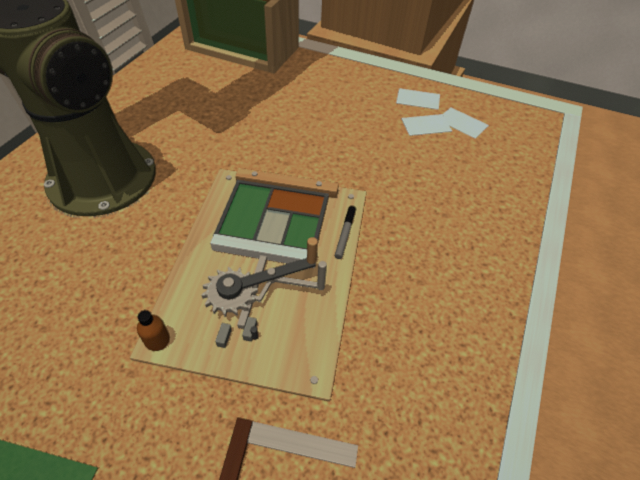

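View pics/side0.png

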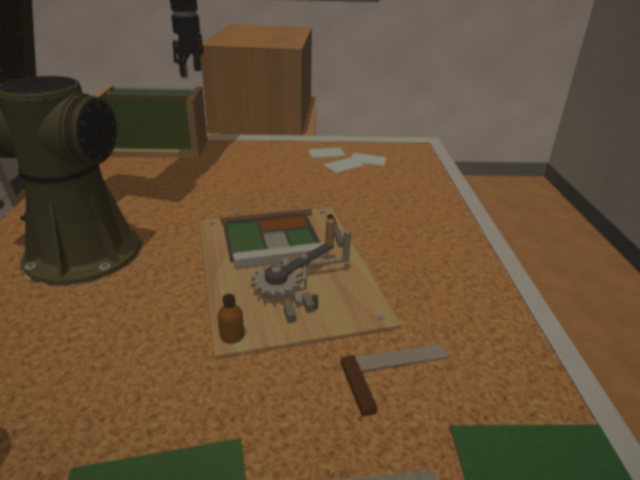

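The scene and side pictures agree: drum axis about (0.426, -0.150), lever pin (0.537, -0.043) and pawl pin (0.566, -0.070). I'll travel above them and check with the wrist camera.

Call:
move_arm(commands=[{"travel": [-4, -4, 0], "angular": [0, 0, -0.1], "claw": 8.5}, {"travel": [-8, -8, 0], "angular": [0, 0, -0.2], "claw": 8.5}, {"travel": [-12, -12.2, 0], "angular": [0, 0, -0.3], "claw": 8.5}, {"travel": [-16, -16.4, 0], "angular": [0, 0, -0.4], "claw": 8.5}, {"travel": [-20, -20.5, 0], "angular": [0, 0, -0.5], "claw": 8.5}, {"travel": [-24, -24.6, 0], "angular": [0, 0, -0.6], "claw": 8.5}, {"travel": [-28, -28.7, 0], "angular": [0, 0, -0.7], "claw": 8.5}, {"travel": [-32, -32.8, 0], "angular": [0, 0, -0.8], "claw": 8.5}, {"travel": [-36, -37, 0], "angular": [0, 0, -0.9], "claw": 8.5}, {"travel": [-40, -41, 0], "angular": [0, 0, -1.01], "claw": 8.5}], newtons=100)

```text
t: 2.75
tool_pos: [0.4349, 0.0856, 0.2487]
tcp_rot: [0.001, -0.375, 0.927, -0.0]
ft_force: [0.8, 1.6, -0.0]
grip_width: 0.0854
```

```bash
cat >> h.py <<'E'
from scipy.spatial.transform import Rotation as Ro
def R(s):
    q=s['tcp_rot'];return Ro.from_quat([q[1],q[2],q[3],q[0]]).as_matrix()
def to_tool(s,X): return (R(s).T@(np.array(X)-s['tool_pos'])*100).round(2)
E
python3 - <<'E'
from h import *
s=read_state();print(s['t'],s['joints'].round(3),s['tool_pos'],R(s).round(3))
print(to_tool(s,[.53,-.08,.23]))
E
```

```text
2.75 [ 0.194  0.017 -0.4    1.152  0.    -0.574] [0.43490703 0.08560898 0.24867614] [[-0.719 -0.695  0.001]
 [-0.695  0.719  0.   ]
 [-0.001 -0.    -1.   ]]
[  4.68 -18.52   1.87]
```

Call:
move_arm(commands=[{"travel": [1.2, -4.6, 0.5], "claw": 8.5}, {"travel": [2.3, -9.3, 1], "claw": 8.5}, {"travel": [3.5, -14, 1.5], "claw": 8.5}, {"travel": [4.7, -18.5, 1.9], "claw": 8.5}, {"travel": [4.7, -18.5, 1.9], "claw": 8.5}, {"travel": [4.7, -18.5, 1.9], "claw": 8.5}])

```text
invalid input at $.commands[0]: expected keys angular, travel, claw
```

Run:
```python
from h import *
s=read_state();print(s['t'],s['joints'].round(3),s['tool_pos'],s['ft_force'])
Z=dict(drum_axis=.068,pawl_pivot=.062,pawl_post=.105,lever_post=.112)
p=grab_frame('wrist');save(p,'wrist1')
for k,z in Z.items():
        for r in mark_of(k,p)[:2]: print(k,round(r['score'],2),np.array(r['location'])*[640,480],atz(p,r['location'],z).round(4))
```

```text
2.75 [ 0.194  0.017 -0.4    1.152  0.    -0.574] [0.43490703 0.08560898 0.24867614] [ 0.81925703  1.565954   -0.0170598 ]
pawl_pivot 0.55 [88.192 75.12 ] [ 0.4757 -0.0981  0.062 ]
pawl_post 0.97 [  6.976 201.216] [ 0.5619 -0.0744  0.105 ]
lever_post 0.76 [ 67.584 199.392] [ 0.5297 -0.045   0.112 ]
lever_post 0.52 [320.  142.8] [0.3947 0.0446 0.112 ]
```

View pics/wrist1.png

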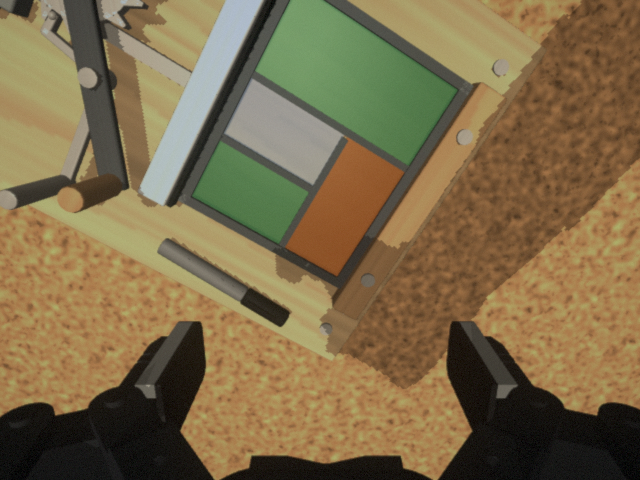

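The wrist view shows the panel, jaw and marker. The pins are at the left edge: pawl pin (7, 200), lever pin (70, 197). I'll move over them, this time with all the keys.

Call:
move_arm(commands=[{"travel": [1.2, -4.6, 0.5], "angular": [0, 0, 0], "claw": 8.5}, {"travel": [2.3, -9.3, 1], "angular": [0, 0, 0], "claw": 8.5}, {"travel": [3.5, -14, 1.5], "angular": [0, 0, 0], "claw": 8.5}, {"travel": [4.7, -18.5, 1.9], "angular": [0, 0, 0], "claw": 8.5}, {"travel": [4.7, -18.5, 1.9], "angular": [0, 0, 0], "claw": 8.5}, {"travel": [4.7, -18.5, 1.9], "angular": [0, 0, 0], "claw": 8.5}])

```text
t: 3.75
tool_pos: [0.5279, -0.0769, 0.2292]
tcp_rot: [-0.0, -0.374, 0.927, 0.001]
ft_force: [-0.1, 0.3, -0.4]
grip_width: 0.0849
```

Run:
```python
from h import *
s=read_state();print(s['t'],s['joints'].round(3),s['tool_pos'],s['ft_force'])
Z=dict(drum_axis=.068,pawl_pivot=.062,pawl_post=.105,lever_post=.112)
p=grab_frame('wrist');save(p,'wrist2')
for k,z in Z.items():
        for r in mark_of(k,p)[:2]: print(k,round(r['score'],2),np.array(r['location'])*[640,480],atz(p,r['location'],z).round(4))
```

```text
3.75 [-1.450e-01  1.980e-01 -2.410e-01  1.132e+00  1.000e-03 -9.120e-01] [ 0.52785636 -0.07689756  0.22915578] [-0.13959916  0.33226763 -0.383906  ]
drum_axis 0.61 [349.12   24.624] [ 0.4259 -0.1523  0.068 ]
pawl_pivot 0.88 [351.808 149.904] [ 0.4777 -0.0975  0.062 ]
pawl_post 0.83 [287.616 277.776] [ 0.561  -0.0754  0.105 ]
lever_post 0.9 [357.504 281.904] [ 0.5305 -0.044   0.112 ]
```

View pics/wrist2.png

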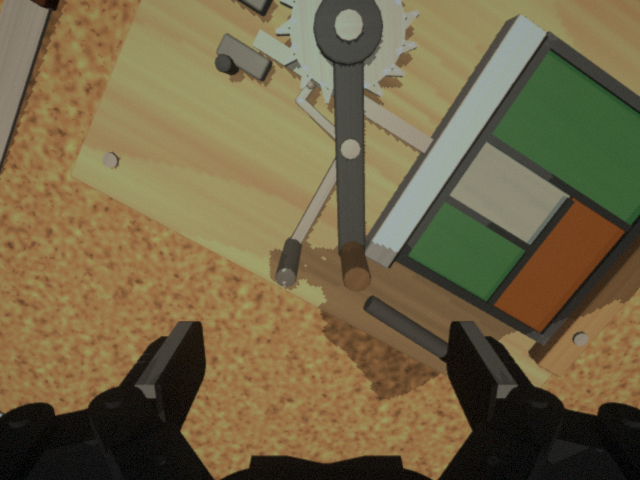

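The wrist picture shows the hub at (349, 24), the lever pin at (356, 283) and the pawl pin at (287, 277). The positions fit the stated geometry: lever at 0.797 rad in the world frame. Next I'll straddle both pins.

Run:
```python
from h import *
s=read_state();print(to_tool(s,[.5463,-.0592,.085]), np.arctan2(R(s)[1,1],R(s)[0,1]))
```

```text
[-2.57  0.05 14.46] 2.3377254551784215
```

Call:
move_arm(commands=[{"travel": [-2.6, 0, 2], "angular": [0, 0, -0.03], "claw": 8.5}, {"travel": [-2.6, 0, 5], "angular": [0, 0, -0.03], "claw": 8.5}, {"travel": [-2.6, 0, 8], "angular": [0, 0, -0.03], "claw": 8.5}, {"travel": [-2.6, 0, 10], "angular": [0, 0, -0.03], "claw": 8.5}, {"travel": [-2.6, 0, 10], "angular": [0, 0, -0.03], "claw": 8.5}, {"travel": [-2.6, 0, 10], "angular": [0, 0, -0.03], "claw": 8.5}])

```text
t: 4.75
tool_pos: [0.5476, -0.0604, 0.1303]
tcp_rot: [0.001, -0.387, 0.922, -0.0]
ft_force: [0.6, -0.4, -0.6]
grip_width: 0.0848
```

Run:
```python
from h import *
s=read_state();print(s['t'],s['tool_pos'],s['ft_force'],to_tool(s,[.5463,-.0592,.085]), np.arctan2(R(s)[1,1],R(s)[0,1]))
p=grab_frame('wrist');save(p,'wrist3')
p=grab_frame('side');save(p,'side3')
p=grab_frame('scene');save(p,'scene3')
```

```text
4.75 [ 0.54762625 -0.0603601   0.13029264] [ 0.56715291 -0.42939605 -0.61947255] [0.01 0.18 4.53] 2.366411884140004
```

View pics/wrist3.png

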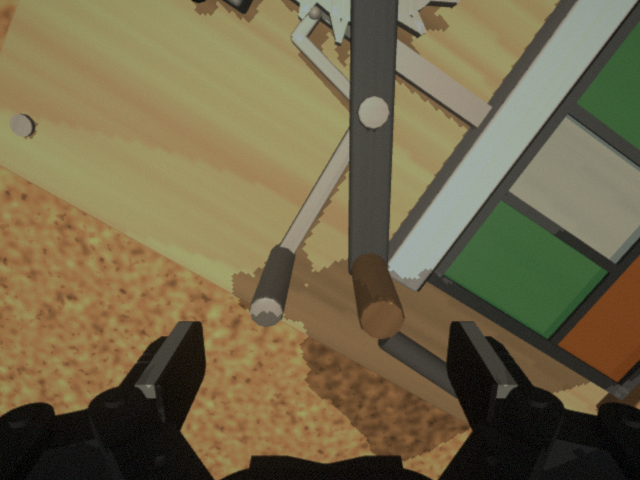

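View pics/scene3.png

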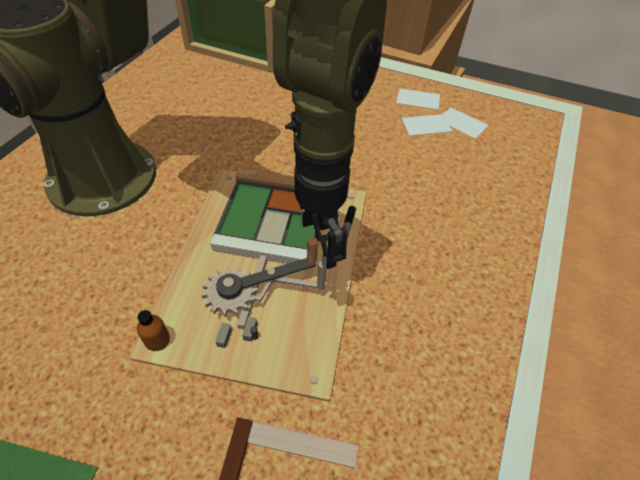

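The pins (columns 267 and 382) sit centrally between the fingers (inner faces at 204 and 449). I'll descend.

Call:
move_arm(commands=[{"travel": [0, 0.1, 1.5], "angular": [0, 0, 0], "claw": 8.5}, {"travel": [0, 0.1, 3], "angular": [0, 0, 0], "claw": 8.5}, {"travel": [0, 0.1, 4.5], "angular": [0, 0, 0], "claw": 8.5}, {"travel": [0, 0.1, 4.5], "angular": [0, 0, 0], "claw": 8.5}, {"travel": [0, 0.1, 4.5], "angular": [0, 0, 0], "claw": 8.5}])

```text
t: 5.52
tool_pos: [0.5464, -0.0599, 0.0842]
tcp_rot: [-0.0, -0.387, 0.922, 0.0]
ft_force: [0.6, 0.9, 0.3]
grip_width: 0.0849
```

Run:
```python
from h import *
s=read_state();print(s['t'],s['tool_pos'],s['ft_force'],to_tool(s,[.5463,-.0592,.085]), np.arctan2(R(s)[1,1],R(s)[0,1]))
p=grab_frame('wrist');save(p,'wrist4')
p=grab_frame('scene');cv2.imwrite('pics/scene4.png',cv2.resize(p['frame'][180:330,180:400,::-1],None,fx=3,fy=3))
```

```text
5.525 [ 0.54640898 -0.05990915  0.08418625] [0.57214891 0.93732523 0.33712882] [-0.04  0.06 -0.08] 2.365949959382468
```

View pics/wrist4.png

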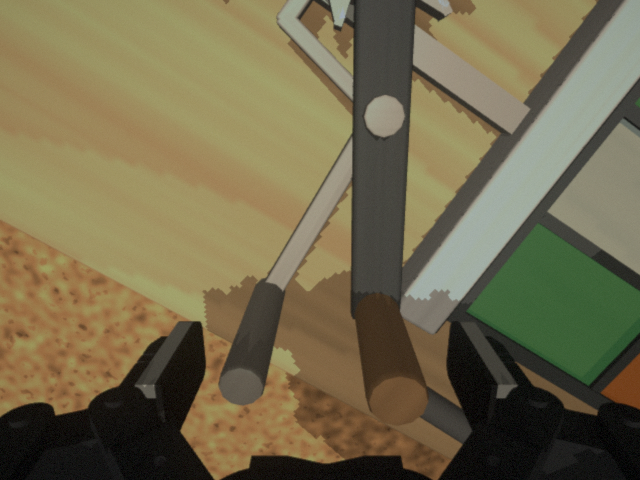

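View pics/scene4.png

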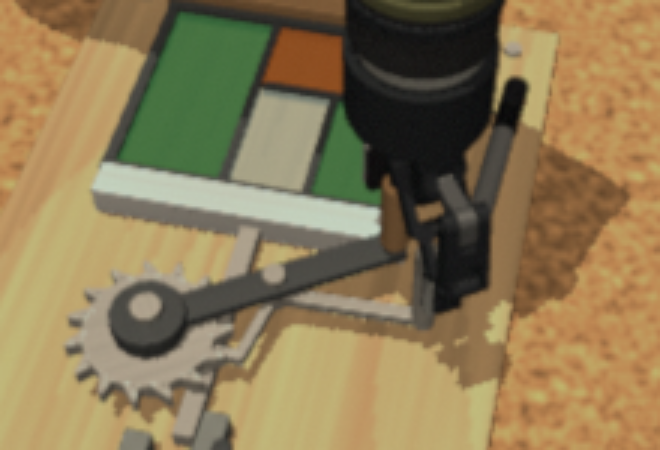

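Both pins stand between the pads. I'll approach the pawl pin slowly.

Call:
move_arm(commands=[{"travel": [0, 0.3, 0], "angular": [0, 0, 0], "claw": 8.5}, {"travel": [0, 0.6, 0], "angular": [0, 0, 0], "claw": 8.5}, {"travel": [0, 0.9, 0], "angular": [0, 0, 0], "claw": 8.5}, {"travel": [0, 1.0, 0], "angular": [0, 0, 0], "claw": 8.5}, {"travel": [0, 1.0, 0], "angular": [0, 0, 0], "claw": 8.5}])

```text
t: 6.25
tool_pos: [0.5392, -0.0528, 0.0844]
tcp_rot: [0.0, -0.387, 0.922, -0.0]
ft_force: [-0.1, 0.9, -0.5]
grip_width: 0.0848
```

```bash
cat >> h.py <<'E'
D=np.array([.426,-.1515])
def st():
    s=read_state();v=s['tool_pos'][:2]-D;f=R(s).T@s['ft_force']
    print('t',s['t'],'yaw',round(np.arctan2(R(s)[1,1],R(s)[0,1]),4),'pos',s['tool_pos'].round(4),'toolF',f.round(2),'grip',round(s['grip_width'],4),'yproj',round(float(R(s)[:,1]@s['tool_pos'])*1000,2)); return s
E
python3 -c "
from h import *
st()"
```

```text
t 6.25 yaw 2.3662 pos [ 0.5392 -0.0528  0.0844] toolF [-0.57  0.67  0.49] grip 0.0848 yproj -422.03
```

Call:
move_arm(commands=[{"travel": [0, 0.1, 0], "angular": [0, 0, 0], "claw": 8.5}, {"travel": [0, 0.2, 0], "angular": [0, 0, 0], "claw": 8.5}, {"travel": [0, 0.3, 0], "angular": [0, 0, 0], "claw": 8.5}, {"travel": [0, 0.4, 0], "angular": [0, 0, 0], "claw": 8.5}, {"travel": [0, 0.4, 0], "angular": [0, 0, 0], "claw": 8.5}])

```text
t: 6.88
tool_pos: [0.5376, -0.0504, 0.0845]
tcp_rot: [0.001, -0.387, 0.922, -0.001]
ft_force: [5.1, -1.8, -3.5]
grip_width: 0.085
```

```bash
python3 -c "
from h import *
st()"
```

```text
t 6.875 yaw 2.3659 pos [ 0.5376 -0.0504  0.0845] toolF [-2.32 -4.88  3.51] grip 0.085 yproj -419.27
```

Call:
move_arm(commands=[{"travel": [0, 0.1, 0], "angular": [0, 0, 0], "claw": 8.5}, {"travel": [0, 0.2, 0], "angular": [0, 0, 0], "claw": 8.5}, {"travel": [0, 0.3, 0], "angular": [0, 0, 0], "claw": 8.5}, {"travel": [0, 0.4, 0], "angular": [0, 0, 0], "claw": 8.5}, {"travel": [0, 0.4, 0], "angular": [0, 0, 0], "claw": 8.5}])

```text
t: 7.5
tool_pos: [0.5359, -0.0476, 0.085]
tcp_rot: [0.002, -0.387, 0.922, -0.001]
ft_force: [6.7, -2.4, -4.3]
grip_width: 0.085
```

```bash
python3 -c "
from h import *
st()"
```

```text
t 7.5 yaw 2.3662 pos [ 0.5359 -0.0476  0.085 ] toolF [-3.01 -6.43  4.32] grip 0.085 yproj -416.35
```

Call:
move_arm(commands=[{"travel": [-0.1, 0.1, 0], "angular": [0, 0, 0], "claw": 8.5}, {"travel": [-0.2, 0.2, 0], "angular": [0, 0, 0], "claw": 8.5}, {"travel": [-0.3, 0.3, 0], "angular": [0, 0, 0], "claw": 8.5}, {"travel": [-0.4, 0.4, 0], "angular": [0, 0, 0], "claw": 8.5}, {"travel": [-0.4, 0.4, 0], "angular": [0, 0, 0], "claw": 8.5}])

```text
t: 8.12
tool_pos: [0.5344, -0.0424, 0.0848]
tcp_rot: [0.0, -0.387, 0.922, -0.001]
ft_force: [4.0, -4.0, 0.1]
grip_width: 0.0852
```

```bash
python3 -c "
from h import *
st()
p=grab_frame('wrist');save(p,'wrist5')"
```

```text
t 8.125 yaw 2.3655 pos [ 0.5344 -0.0424  0.0848] toolF [ 0.05 -5.71 -0.06] grip 0.0852 yproj -411.28
```

View pics/wrist5.png

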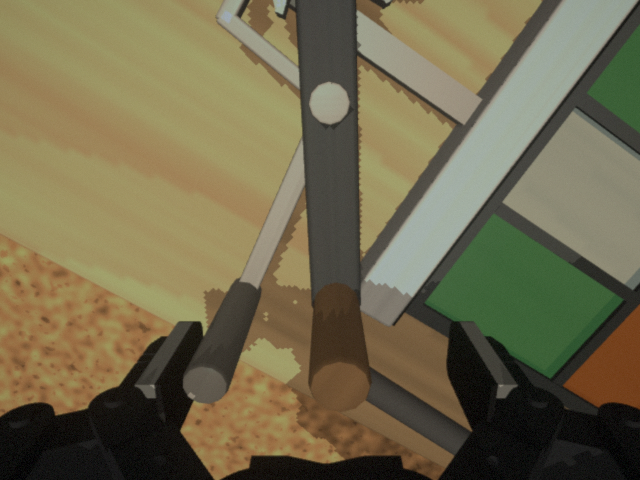

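Pad on the pawl pin (207, 383); the gap to the lever pin is shrinking (155 to 133 px). Continuing.

Call:
move_arm(commands=[{"travel": [-0.05, 0.1, 0], "angular": [0, 0, 0], "claw": 8.5}, {"travel": [-0.1, 0.2, 0], "angular": [0, 0, 0], "claw": 8.5}, {"travel": [-0.15, 0.3, 0], "angular": [0, 0, 0], "claw": 8.5}, {"travel": [-0.2, 0.4, 0], "angular": [0, 0, 0], "claw": 8.5}, {"travel": [-0.2, 0.4, 0], "angular": [0, 0, 0], "claw": 8.5}])

```text
t: 8.8
tool_pos: [0.5327, -0.0379, 0.0847]
tcp_rot: [0.0, -0.387, 0.922, -0.001]
ft_force: [2.9, -2.3, 1.3]
grip_width: 0.0849
```

```bash
python3 -c "
from h import *
st()"
```

```text
t 8.8 yaw 2.3657 pos [ 0.5327 -0.0379  0.0847] toolF [-0.42 -3.71 -1.29] grip 0.0849 yproj -406.92
```

```bash
python3 -c "
from h import *
p=grab_frame('wrist');save(p,'wrist6')
st()
p=grab_frame('scene');cv2.imwrite('pics/scene6.png',cv2.resize(p['frame'][180:330,180:400,::-1],None,fx=3,fy=3))
st()"
```

```text
t 8.85 yaw 2.3658 pos [ 0.5327 -0.0378  0.0848] toolF [ 1.14 -4.75 -3.04] grip 0.0852 yproj -406.85
t 8.9 yaw 2.3659 pos [ 0.5327 -0.0377  0.0847] toolF [ 0.33 -4.41 -1.76] grip 0.085 yproj -406.84
```

View pics/wrist6.png

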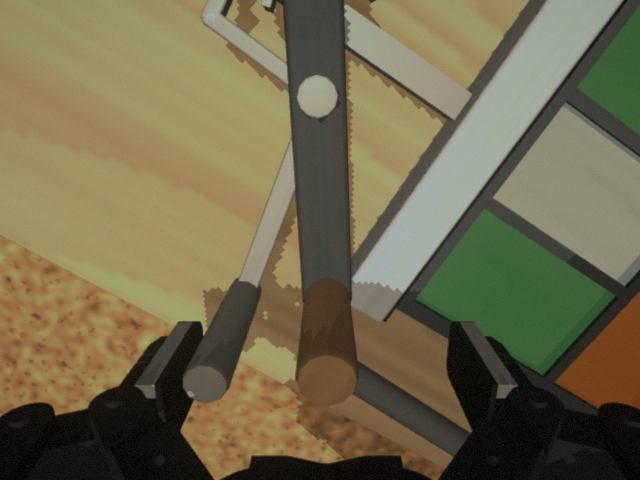

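View pics/scene6.png

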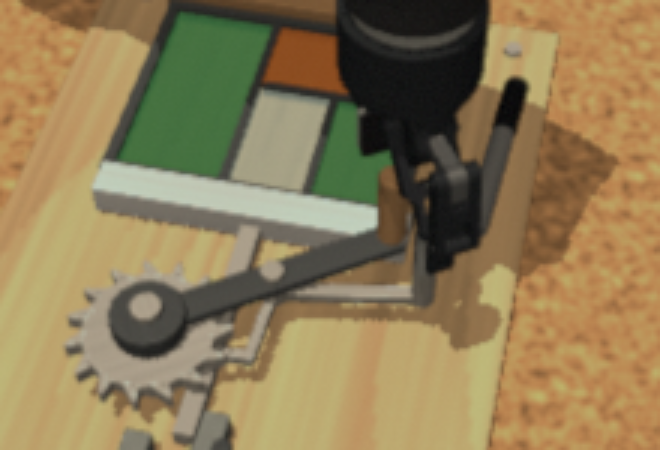

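Pins now 121 px apart, about 10 of 13 mm lifted. Small steps from here.

Call:
move_arm(commands=[{"travel": [-0.05, 0.1, 0], "angular": [0, 0, 0], "claw": 8.5}, {"travel": [-0.1, 0.2, 0], "angular": [0, 0, 0], "claw": 8.5}, {"travel": [-0.1, 0.2, 0], "angular": [0, 0, 0], "claw": 8.5}])

```text
t: 9.28
tool_pos: [0.5323, -0.0359, 0.0846]
tcp_rot: [0.001, -0.387, 0.922, -0.001]
ft_force: [4.8, -4.9, -0.3]
grip_width: 0.0849
```

```bash
python3 -c "
from h import *
st()"
```

```text
t 9.275 yaw 2.3657 pos [ 0.5323 -0.0359  0.0846] toolF [ 0.11 -6.9   0.3 ] grip 0.0849 yproj -405.37
```

Call:
move_arm(commands=[{"travel": [0, 0.1, 0], "angular": [0, 0, 0], "claw": 8.5}, {"travel": [-0.05, 0.2, 0], "angular": [0, 0, 0], "claw": 8.5}, {"travel": [-0.05, 0.2, 0], "angular": [0, 0, 0], "claw": 8.5}])

```text
t: 9.65
tool_pos: [0.5313, -0.0343, 0.0846]
tcp_rot: [0.001, -0.387, 0.922, -0.001]
ft_force: [5.6, -4.9, -0.5]
grip_width: 0.085
```

```bash
python3 -c "
from h import *
st()
p=grab_frame('wrist');save(p,'wrist7');st()"
```

```text
t 9.65 yaw 2.3656 pos [ 0.5313 -0.0343  0.0846] toolF [-0.47 -7.42  0.48] grip 0.085 yproj -403.47
t 9.7 yaw 2.3656 pos [ 0.5313 -0.0343  0.0846] toolF [ 0.45 -7.92 -0.34] grip 0.0848 yproj -403.44
```

View pics/wrist7.png

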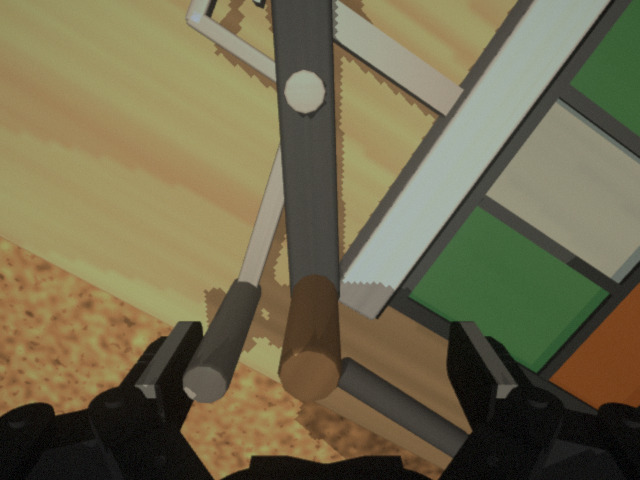

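```bash
python3 -c "
from h import *
st()
p=grab_frame('wrist')
B=None
for k,z in dict(pawl_pivot=.062,lever_post=.112,pawl_post=.105).items():
  for r in mark_of(k,p)[:1]:
    X=atz(p,r['location'],z);print(k,r['score'],np.array(r['location'])*[640,480],X,np.arctan2(X[1]-D[1],X[0]-D[0]),np.hypot(X[1]-D[1],X[0]-D[0]))
print(atz(p,[305/640,91/480],.062))
print(np.array(p['intrinsics']))
"
```

```text
t 9.7 yaw 2.3656 pos [ 0.5313 -0.0343  0.0846] toolF [ 0.45 -7.92 -0.34] grip 0.0848 yproj -403.44
pawl_pivot 0.86 [304.     92.688] [ 0.47706494 -0.09715385  0.062     ] 0.8165158557338102 0.07457299549402675
lever_post 0.72 [309.504 378.624] [ 0.5267164  -0.04245677  0.112     ] 0.8250743423067883 0.14843927596914652
pawl_post 0.69 [203.328 388.512] [ 0.55491401 -0.05828152  0.105     ] 0.6260655371440427 0.15908646986611222
[ 0.47646126 -0.0972911   0.062     ]
[[423.63379755   0.         325.70131678]
 [  0.         423.63379755 242.6528567 ]
 [  0.           0.           1.        ]]
```

The pawl measures about 31.5 mm tangential separation, so it's essentially fully lifted, with the lever wound about 0.02. Push is 7.9 N. I'll try a small back-off and see if the lever follows.

```bash
cat >> h.py <<'E'
def arc(angs):
    s=read_state();c=(R(s).T@(np.array([D[0],D[1],s['tool_pos'][2]])-s['tool_pos']))[:2]
    for a in angs:
        m=np.array([[np.cos(a),-np.sin(a)],[np.sin(a),np.cos(a)]]);print(round(a,3),((c-m@c)*100).round(2))
E
python3 -c "
from h import *
arc([.01,.02,.03])"
```

```text
0.01 [-0.01 -0.16]
0.02 [-0.01 -0.31]
0.03 [-0.01 -0.47]
```

Call:
move_arm(commands=[{"travel": [0, -0.1, 0], "angular": [0, 0, 0.006], "claw": 8.5}, {"travel": [0, -0.2, 0], "angular": [0, 0, 0.013], "claw": 8.5}, {"travel": [0, -0.31, 0], "angular": [0, 0, 0.02], "claw": 8.5}, {"travel": [0, -0.31, 0], "angular": [0, 0, 0.02], "claw": 8.5}])

```text
t: 10.4
tool_pos: [0.5335, -0.0362, 0.0846]
tcp_rot: [0.001, -0.378, 0.926, -0.001]
ft_force: [5.0, -4.9, 1.2]
grip_width: 0.0849
```

```bash
cat >> h.py <<'E'
def lev(name=None):
    p=grab_frame('wrist')
    if name: save(p,name)
    L={}
    for k,z in dict(pawl_pivot=.062,lever_post=.112,pawl_post=.105).items():
      for r in mark_of(k,p)[:1]:
        X=atz(p,r['location'],z);L[k]=X
        print(k,round(r['score'],2),X.round(4),'ang',round(np.arctan2(X[1]-D[1],X[0]-D[0]),4),'r',round(np.hypot(X[1]-D[1],X[0]-D[0]),4))
    if len(L)==3: print('pin sep',np.linalg.norm((L['lever_post']-L['pawl_post'])[:2]))
E
python3 -c "
from h import *
st();lev('wrist8')"
```

```text
t 10.4 yaw 2.3457 pos [ 0.5335 -0.0362  0.0846] toolF [-0.16 -7.06 -1.14] grip 0.0849 yproj -399.27
pawl_pivot 0.88 [ 0.4771 -0.0984  0.062 ] ang 0.8048 r 0.0737
lever_post 0.83 [ 0.5296 -0.0439  0.112 ] ang 0.8046 r 0.1494
pawl_post 0.71 [ 0.5564 -0.0599  0.105 ] ang 0.6122 r 0.1593
pin sep 0.031269208420998326
```

The lever followed: pins still 31 mm apart and 7 N on the finger. The nose is clear, so I'll continue easing it.

```bash
python3 -c "
from h import *
arc([.015,.03,.045,.06,.08,.1])"
```

```text
0.015 [-0.01 -0.24]
0.03 [-0.01 -0.47]
0.045 [-0.02 -0.71]
0.06 [-0.01 -0.95]
0.08 [-0.01 -1.26]
0.1 [ 0.01 -1.58]
```

Call:
move_arm(commands=[{"travel": [0, -0.16, 0], "angular": [0, 0, 0.01], "claw": 8.5}, {"travel": [0, -0.32, 0], "angular": [0, 0, 0.02], "claw": 8.5}, {"travel": [0, -0.47, 0], "angular": [0, 0, 0.03], "claw": 8.5}, {"travel": [0, -0.71, 0], "angular": [0, 0, 0.045], "claw": 8.5}, {"travel": [0, -0.95, 0], "angular": [0, 0, 0.06], "claw": 8.5}, {"travel": [0, -1.26, 0], "angular": [0, 0, 0.08], "claw": 8.5}, {"travel": [0, -1.58, 0], "angular": [0, 0, 0.1], "claw": 8.5}])

```text
t: 11.48
tool_pos: [0.5446, -0.0472, 0.0846]
tcp_rot: [0.001, -0.331, 0.944, -0.001]
ft_force: [5.0, -4.2, 1.2]
grip_width: 0.085
```

```bash
python3 -c "
from h import *
st();lev('wrist9');arc([.025,.05,.075,.1,.125,.15,.175,.2,.22,.24])"
```

```text
t 11.475 yaw 2.2455 pos [ 0.5446 -0.0472  0.0846] toolF [-1.3  -6.38 -1.17] grip 0.085 yproj -377.21
pawl_pivot 0.65 [ 0.4822 -0.1042  0.062 ] ang 0.6997 r 0.0735
lever_post 0.81 [ 0.5392 -0.0552  0.112 ] ang 0.7053 r 0.1486
pawl_post 0.75 [ 0.5639 -0.0738  0.105 ] ang 0.5131 r 0.1583
pin sep 0.030995421279724787
0.025 [-0.01 -0.39]
0.05 [-0.01 -0.79]
0.075 [-0.01 -1.18]
0.1 [ 0.01 -1.58]
0.125 [ 0.04 -1.97]
0.15 [ 0.08 -2.36]
0.175 [ 0.12 -2.76]
0.2 [ 0.18 -3.15]
0.22 [ 0.23 -3.46]
0.24 [ 0.29 -3.77]
```

View pics/wrist9.png

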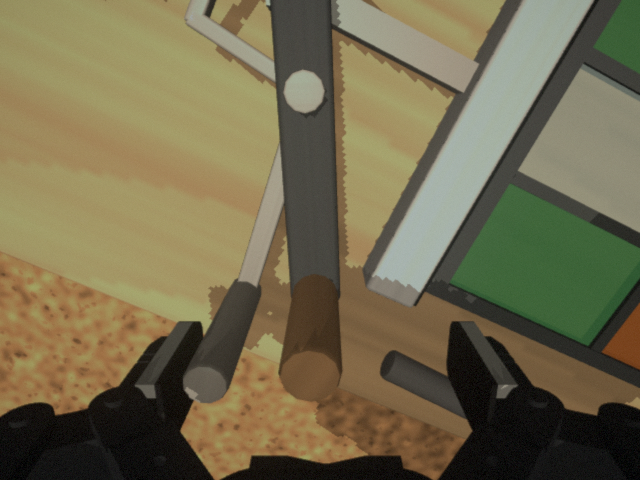

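The jaw is backing off the panel, with the pawl held lifted against the left pad. I'll continue at about 0.2 rad/s.

Call:
move_arm(commands=[{"travel": [0, -0.39, 0], "angular": [0, 0, 0.025], "claw": 8.5}, {"travel": [0, -0.79, 0], "angular": [0, 0, 0.05], "claw": 8.5}, {"travel": [0, -1.18, 0], "angular": [0, 0, 0.075], "claw": 8.5}, {"travel": [0.01, -1.58, 0], "angular": [0, 0, 0.1], "claw": 8.5}, {"travel": [0.04, -1.97, 0], "angular": [0, 0, 0.125], "claw": 8.5}, {"travel": [0.08, -2.36, 0], "angular": [0, 0, 0.15], "claw": 8.5}, {"travel": [0.12, -2.76, 0], "angular": [0, 0, 0.175], "claw": 8.5}, {"travel": [0.18, -3.15, 0], "angular": [0, 0, 0.2], "claw": 8.5}, {"travel": [0.23, -3.46, 0], "angular": [0, 0, 0.22], "claw": 8.5}, {"travel": [0.29, -3.77, 0], "angular": [0, 0, 0.24], "claw": 8.5}])

```text
t: 12.92
tool_pos: [0.5666, -0.0786, 0.0847]
tcp_rot: [0.001, -0.216, 0.976, -0.001]
ft_force: [7.4, -4.8, -0.5]
grip_width: 0.085
```

```bash
python3 -c "
from h import *
st();lev('wrist10');arc([.025,.05,.075,.1,.125,.15,.175,.2,.225,.25])"
```

```text
t 12.925 yaw 2.0058 pos [ 0.5666 -0.0786  0.0847] toolF [-4.7  -7.51  0.49] grip 0.085 yproj -310.17
pawl_pivot 0.58 [ 0.4932 -0.1189  0.062 ] ang 0.4512 r 0.0747
lever_post 0.68 [ 0.5587 -0.0854  0.112 ] ang 0.4621 r 0.1482
pawl_post 0.84 [ 0.5796 -0.1093  0.105 ] ang 0.2681 r 0.1593
pin sep 0.03175226365281267
0.025 [-0.01 -0.4 ]
0.05 [-0.01 -0.79]
0.075 [-0.   -1.19]
0.1 [ 0.02 -1.58]
0.125 [ 0.04 -1.98]
0.15 [ 0.08 -2.37]
0.175 [ 0.13 -2.76]
0.2 [ 0.19 -3.15]
0.225 [ 0.26 -3.54]
0.25 [ 0.34 -3.93]
```

Call:
move_arm(commands=[{"travel": [-0.05, -0.4, 0], "angular": [0, 0, 0.025], "claw": 8.5}, {"travel": [-0.1, -0.79, 0], "angular": [0, 0, 0.05], "claw": 8.5}, {"travel": [-0.12, -1.19, 0], "angular": [0, 0, 0.075], "claw": 8.5}, {"travel": [-0.12, -1.58, 0], "angular": [0, 0, 0.1], "claw": 8.5}, {"travel": [-0.1, -1.98, 0], "angular": [0, 0, 0.125], "claw": 8.5}, {"travel": [-0.07, -2.37, 0], "angular": [0, 0, 0.15], "claw": 8.5}, {"travel": [-0.02, -2.76, 0], "angular": [0, 0, 0.175], "claw": 8.5}, {"travel": [0.04, -3.15, 0], "angular": [0, 0, 0.2], "claw": 8.5}, {"travel": [0.11, -3.54, 0], "angular": [0, 0, 0.225], "claw": 8.5}, {"travel": [0.19, -3.93, 0], "angular": [0, 0, 0.25], "claw": 8.5}])

```text
t: 14.38
tool_pos: [0.5809, -0.1155, 0.0847]
tcp_rot: [0.001, -0.092, 0.996, -0.001]
ft_force: [5.2, -5.4, 0.3]
grip_width: 0.0849
```

```bash
python3 -c "
from h import *
st();lev('wrist11');arc([.025,.05,.075,.1,.125,.15,.175,.2,.225,.25])"
```

```text
t 14.375 yaw 1.7554 pos [ 0.5809 -0.1155  0.0847] toolF [-4.12 -6.23 -0.29] grip 0.0849 yproj -220.26
pawl_pivot 0.69 [ 0.4988 -0.1367  0.062 ] ang 0.2008 r 0.0743
lever_post 0.91 [ 0.5715 -0.1203  0.112 ] ang 0.211 r 0.1488
pawl_post 0.67 [ 0.4998 -0.1335  0.105 ] ang 0.2398 r 0.0759
pin sep 0.07288192742567103
0.025 [-0.01 -0.4 ]
0.05 [-0.01 -0.79]
0.075 [-0.   -1.19]
0.1 [ 0.02 -1.59]
0.125 [ 0.05 -1.98]
0.15 [ 0.08 -2.38]
0.175 [ 0.13 -2.77]
0.2 [ 0.19 -3.17]
0.225 [ 0.26 -3.56]
0.25 [ 0.34 -3.95]
```

View pics/wrist11.png

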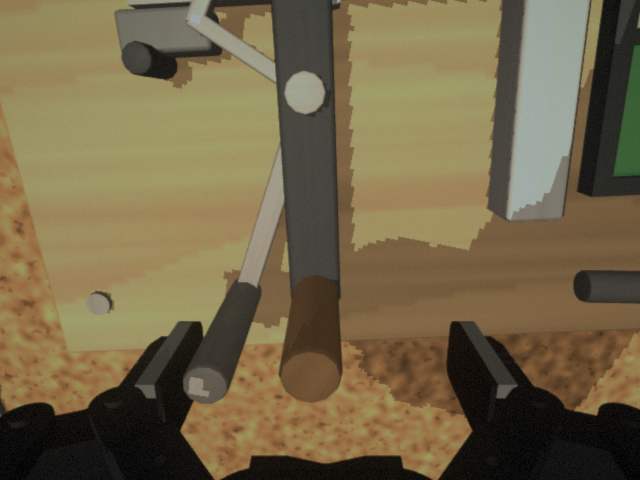

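Same grip geometry: pawl pin (207, 383), lever pin (310, 375), no slip. About 0.6 rad remains.

Call:
move_arm(commands=[{"travel": [-0.05, -0.4, 0], "angular": [0, 0, 0.025], "claw": 8.5}, {"travel": [-0.1, -0.79, 0], "angular": [0, 0, 0.05], "claw": 8.5}, {"travel": [-0.1, -1.19, 0], "angular": [0, 0, 0.075], "claw": 8.5}, {"travel": [-0.08, -1.59, 0], "angular": [0, 0, 0.1], "claw": 8.5}, {"travel": [-0.05, -1.98, 0], "angular": [0, 0, 0.125], "claw": 8.5}, {"travel": [-0.02, -2.38, 0], "angular": [0, 0, 0.15], "claw": 8.5}, {"travel": [0.03, -2.77, 0], "angular": [0, 0, 0.175], "claw": 8.5}, {"travel": [0.09, -3.17, 0], "angular": [0, 0, 0.2], "claw": 8.5}, {"travel": [0.16, -3.56, 0], "angular": [0, 0, 0.225], "claw": 8.5}, {"travel": [0.24, -3.95, 0], "angular": [0, 0, 0.25], "claw": 8.5}])

```text
t: 15.82
tool_pos: [0.5853, -0.155, 0.0846]
tcp_rot: [0.001, 0.033, 0.999, -0.001]
ft_force: [3.7, -6.2, 2.0]
grip_width: 0.0848
```

```bash
python3 -c "
from h import *
st();lev('wrist12');arc([.025,.05,.075,.1,.125,.15,.175,.2,.225,.25])"
```

```text
t 15.825 yaw 1.5051 pos [ 0.5853 -0.155   0.0846] toolF [-4.13 -5.91 -2.01] grip 0.0848 yproj -116.4
pawl_pivot 0.74 [ 0.5009 -0.1547  0.062 ] ang -0.0422 r 0.0749
lever_post 0.6 [ 0.5757 -0.1574  0.112 ] ang -0.0393 r 0.1498
pawl_post 0.73 [ 0.5815 -0.1888  0.105 ] ang -0.2356 r 0.16
pin sep 0.03200630873232712
0.025 [-0.01 -0.4 ]
0.05 [-0.01 -0.8 ]
0.075 [-0.   -1.19]
0.1 [ 0.01 -1.59]
0.125 [ 0.04 -1.99]
0.15 [ 0.08 -2.38]
0.175 [ 0.13 -2.78]
0.2 [ 0.19 -3.17]
0.225 [ 0.26 -3.56]
0.25 [ 0.33 -3.95]
```

View pics/wrist12.png

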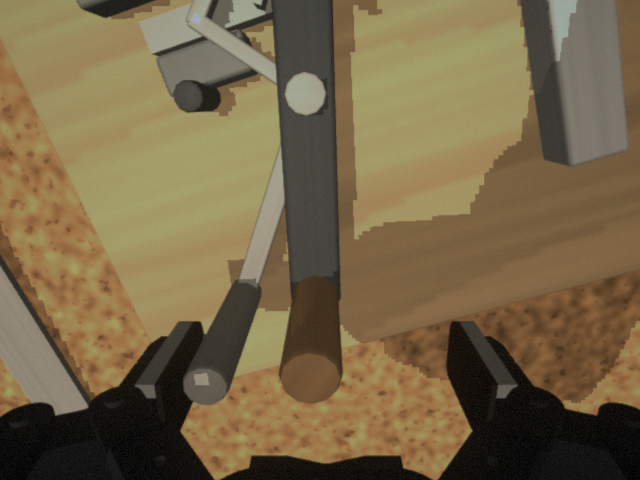

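Call:
move_arm(commands=[{"travel": [-0.05, -0.4, 0], "angular": [0, 0, 0.025], "claw": 8.5}, {"travel": [-0.1, -0.8, 0], "angular": [0, 0, 0.05], "claw": 8.5}, {"travel": [-0.1, -1.19, 0], "angular": [0, 0, 0.075], "claw": 8.5}, {"travel": [-0.09, -1.59, 0], "angular": [0, 0, 0.1], "claw": 8.5}, {"travel": [-0.06, -1.99, 0], "angular": [0, 0, 0.125], "claw": 8.5}, {"travel": [-0.02, -2.38, 0], "angular": [0, 0, 0.15], "claw": 8.5}, {"travel": [0.03, -2.78, 0], "angular": [0, 0, 0.175], "claw": 8.5}, {"travel": [0.09, -3.17, 0], "angular": [0, 0, 0.2], "claw": 8.5}, {"travel": [0.16, -3.56, 0], "angular": [0, 0, 0.225], "claw": 8.5}, {"travel": [0.23, -3.95, 0], "angular": [0, 0, 0.25], "claw": 8.5}])

```text
t: 17.27
tool_pos: [0.5791, -0.1939, 0.0841]
tcp_rot: [-0.0, 0.158, 0.987, -0.001]
ft_force: [-0.9, -5.1, 2.0]
grip_width: 0.085
```

```bash
python3 -c "
from h import *
st();lev('wrist13');arc([.02,.04,.06,.08,.1,.12,.14,.16,.18])"
```

```text
t 17.275 yaw 1.254 pos [ 0.5791 -0.1939  0.0841] toolF [-0.71 -5.11 -2.03] grip 0.085 yproj -3.95
pawl_pivot 0.6 [ 0.4978 -0.1733  0.062 ] ang -0.2952 r 0.0751
lever_post 0.72 [ 0.5696 -0.1941  0.112 ] ang -0.2886 r 0.1498
pawl_post 0.82 [ 0.5677 -0.2257  0.105 ] ang -0.4824 r 0.16
pin sep 0.03163747578881005
0.02 [-0.01 -0.32]
0.04 [-0.01 -0.63]
0.06 [-0.01 -0.95]
0.08 [-0.   -1.27]
0.1 [ 0.01 -1.59]
0.12 [ 0.03 -1.9 ]
0.14 [ 0.06 -2.22]
0.16 [ 0.1  -2.53]
0.18 [ 0.14 -2.85]
```

View pics/wrist13.png

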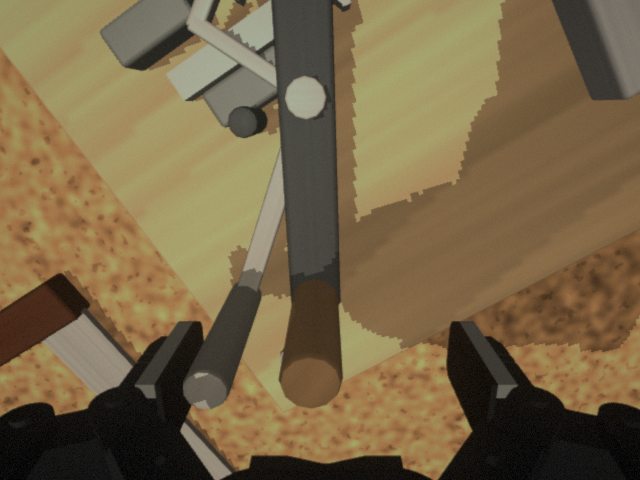

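The stop post (247, 122) is near the lever now. I'll go slower for the last 0.1 rad.

Call:
move_arm(commands=[{"travel": [-0.01, -0.24, 0], "angular": [0, 0, 0.015], "claw": 8.5}, {"travel": [-0.01, -0.48, 0], "angular": [0, 0, 0.03], "claw": 8.5}, {"travel": [-0.01, -0.71, 0], "angular": [0, 0, 0.045], "claw": 8.5}, {"travel": [-0.01, -0.95, 0], "angular": [0, 0, 0.06], "claw": 8.5}, {"travel": [0, -1.19, 0], "angular": [0, 0, 0.075], "claw": 8.5}, {"travel": [0, -1.35, 0], "angular": [0, 0, 0.085], "claw": 8.5}, {"travel": [0, -1.51, 0], "angular": [0, 0, 0.095], "claw": 8.5}, {"travel": [0, -1.51, 0], "angular": [0, 0, 0.095], "claw": 8.5}])

```text
t: 18.48
tool_pos: [0.5742, -0.2086, 0.0841]
tcp_rot: [-0.001, 0.204, 0.979, -0.001]
ft_force: [-1.6, -6.7, 2.0]
grip_width: 0.0849
```

```bash
python3 -c "
from h import *
st();lev('wrist14');arc([.02,.04,.06,.08,.1])"
```

```text
t 18.475 yaw 1.1594 pos [ 0.5742 -0.2086  0.0841] toolF [-1.22 -6.81 -1.99] grip 0.0849 yproj 38.27
pawl_pivot 0.94 [ 0.4947 -0.1806  0.062 ] ang -0.4007 r 0.0746
lever_post 0.86 [ 0.5655 -0.208   0.112 ] ang -0.3848 r 0.1505
pawl_post 0.76 [ 0.5594 -0.239   0.105 ] ang -0.5808 r 0.1595
pin sep 0.031636105362587416
0.02 [-0.01 -0.32]
0.04 [-0.02 -0.64]
0.06 [-0.01 -0.95]
0.08 [-0.   -1.27]
0.1 [ 0.01 -1.59]
```

View pics/wrist14.png

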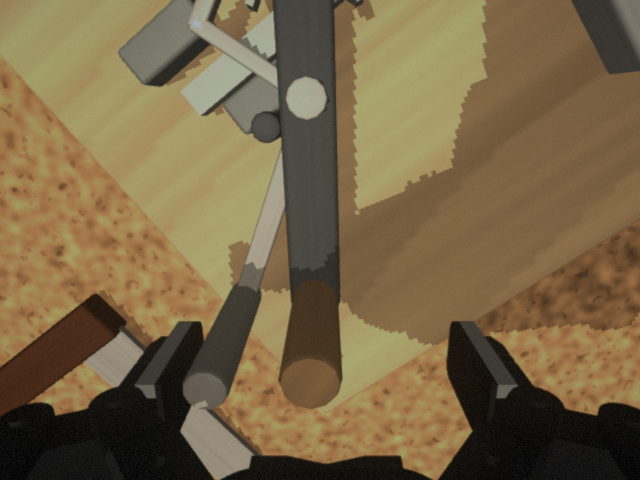

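Call:
move_arm(commands=[{"travel": [0, -0.08, 0], "angular": [0, 0, 0.005], "claw": 8.5}, {"travel": [0, -0.16, 0], "angular": [0, 0, 0.01], "claw": 8.5}, {"travel": [-0.01, -0.24, 0], "angular": [0, 0, 0.015], "claw": 8.5}, {"travel": [-0.01, -0.32, 0], "angular": [0, 0, 0.02], "claw": 8.5}, {"travel": [-0.01, -0.32, 0], "angular": [0, 0, 0.02], "claw": 8.5}])

```text
t: 19.3
tool_pos: [0.5736, -0.2107, 0.0842]
tcp_rot: [-0.0, 0.213, 0.977, -0.0]
ft_force: [-0.5, -4.8, 1.1]
grip_width: 0.0851
```

```bash
python3 -c "
from h import *
st();lev('wrist15')"
```

```text
t 19.3 yaw 1.1405 pos [ 0.5736 -0.2107  0.0842] toolF [-1.58 -4.58 -1.05] grip 0.0851 yproj 47.8
pawl_pivot 0.83 [ 0.4953 -0.181   0.062 ] ang -0.4024 r 0.0753
lever_post 0.67 [ 0.5644 -0.2105  0.112 ] ang -0.4028 r 0.1504
pawl_post 0.64 [ 0.5587 -0.2418  0.105 ] ang -0.5975 r 0.1605
pin sep 0.031830481972784395
```

Call:
move_arm(commands=[{"travel": [0, -0.08, 0], "angular": [0, 0, 0.005], "claw": 8.5}, {"travel": [0, -0.16, 0], "angular": [0, 0, 0.01], "claw": 8.5}, {"travel": [-0.01, -0.24, 0], "angular": [0, 0, 0.015], "claw": 8.5}, {"travel": [-0.01, -0.24, 0], "angular": [0, 0, 0.015], "claw": 8.5}])

```text
t: 20.0
tool_pos: [0.5726, -0.2124, 0.0842]
tcp_rot: [-0.0, 0.221, 0.975, 0.0]
ft_force: [-1.4, -1.8, 0.9]
grip_width: 0.085
```

```bash
python3 -c "
from h import *
st();lev('wrist16')"
```

```text
t 20.0 yaw 1.1259 pos [ 0.5726 -0.2124  0.0842] toolF [ 0.51 -2.22 -0.9 ] grip 0.085 yproj 54.69
pawl_pivot 0.64 [ 0.4952 -0.1812  0.062 ] ang -0.4057 r 0.0753
lever_post 0.69 [ 0.5639 -0.2104  0.112 ] ang -0.4034 r 0.1499
```

View pics/wrist16.png

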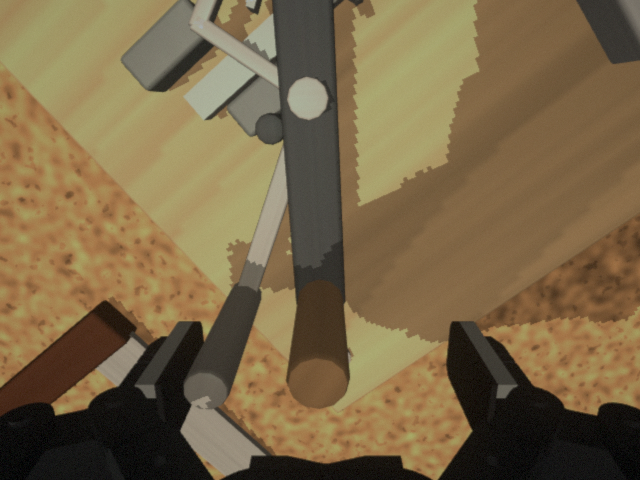

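The lever now rests on its stop (total turn 1.205 rad, as expected). Only the pawl spring (2 N) is left on the finger, so I'll let the pawl back in gently.

Call:
move_arm(commands=[{"travel": [0.08, -0.15, 0], "angular": [0, 0, 0], "claw": 8.5}, {"travel": [0.17, -0.3, 0], "angular": [0, 0, 0], "claw": 8.5}, {"travel": [0.25, -0.45, 0], "angular": [0, 0, 0], "claw": 8.5}, {"travel": [0.33, -0.6, 0], "angular": [0, 0, 0], "claw": 8.5}, {"travel": [0.42, -0.75, 0], "angular": [0, 0, 0], "claw": 8.5}, {"travel": [0.5, -0.9, 0], "angular": [0, 0, 0], "claw": 8.5}, {"travel": [0.55, -1.1, 0], "angular": [0, 0, 0], "claw": 8.5}, {"travel": [0.6, -1.4, 0], "angular": [0, 0, 0], "claw": 8.5}, {"travel": [0.6, -1.8, 0], "angular": [0, 0, 0], "claw": 8.5}, {"travel": [0.6, -2.2, 0], "angular": [0, 0, 0], "claw": 8.5}])

```text
t: 21.45
tool_pos: [0.5582, -0.2302, 0.0844]
tcp_rot: [0.0, 0.22, 0.975, 0.0]
ft_force: [-0.2, 0.7, -1.0]
grip_width: 0.0851
```

```bash
python3 -c "
from h import *
st();lev('wrist17')"
```

```text
t 21.45 yaw 1.1261 pos [ 0.5582 -0.2302  0.0844] toolF [0.44 0.55 0.98] grip 0.0851 yproj 32.28
pawl_pivot 0.8 [ 0.4951 -0.1812  0.062 ] ang -0.4057 r 0.0752
lever_post 0.83 [ 0.5635 -0.2107  0.112 ] ang -0.4063 r 0.1497
pawl_post 0.79 [ 0.5471 -0.2516  0.105 ] ang -0.6904 r 0.1571
pin sep 0.04404884428823333
```

View pics/wrist17.png

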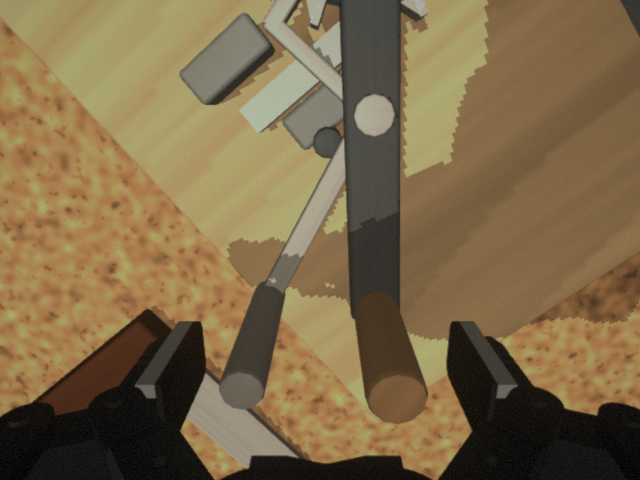

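The pawl is back in (separation 44 mm) and the pads are clear of both pins. I'll lift straight up.

Call:
move_arm(commands=[{"travel": [0, 0, -1], "angular": [0, 0, 0], "claw": 8.5}, {"travel": [0, 0, -3], "angular": [0, 0, 0], "claw": 8.5}, {"travel": [0, 0, -6], "angular": [0, 0, 0], "claw": 8.5}, {"travel": [0, 0, -9], "angular": [0, 0, 0], "claw": 8.5}, {"travel": [0, 0, -12], "angular": [0, 0, 0], "claw": 8.5}, {"travel": [0, 0, -14], "angular": [0, 0, 0], "claw": 8.5}, {"travel": [0, 0, -14], "angular": [0, 0, 0], "claw": 8.5}, {"travel": [0, 0, -14], "angular": [0, 0, 0], "claw": 8.5}])

```text
t: 22.65
tool_pos: [0.5578, -0.2298, 0.2237]
tcp_rot: [-0.0, 0.221, 0.975, 0.0]
ft_force: [-0.9, -0.7, 0.1]
grip_width: 0.0848
```

```bash
python3 -c "
from h import *
st();lev('wrist18')
p=grab_frame('scene');save(p,'scene18')
for k,z in dict(panel=.012,oil=.012,marker=.012,jaw=.0245).items():
  for r in mark_of(k,p)[:1]: print(k,r['score'],atz(p,r['location'],z).round(4))"
```

```text
t 22.65 yaw 1.1261 pos [ 0.5578 -0.2298  0.2237] toolF [ 0.49 -1.04 -0.13] grip 0.0848 yproj 32.48
pawl_pivot 0.63 [ 0.4952 -0.182   0.062 ] ang -0.4155 r 0.0757
lever_post 0.83 [ 0.5649 -0.2103  0.112 ] ang -0.4002 r 0.1508
pawl_post 0.93 [ 0.5453 -0.2492  0.105 ] ang -0.6863 r 0.1542
pin sep 0.04361849934336366
oil 0.91 [ 0.3595 -0.2788  0.012 ]
marker 0.68 [0.5531 0.0729 0.012 ]
jaw 0.75 [ 0.4155 -0.0699  0.0245]
```

View pics/scene18.png

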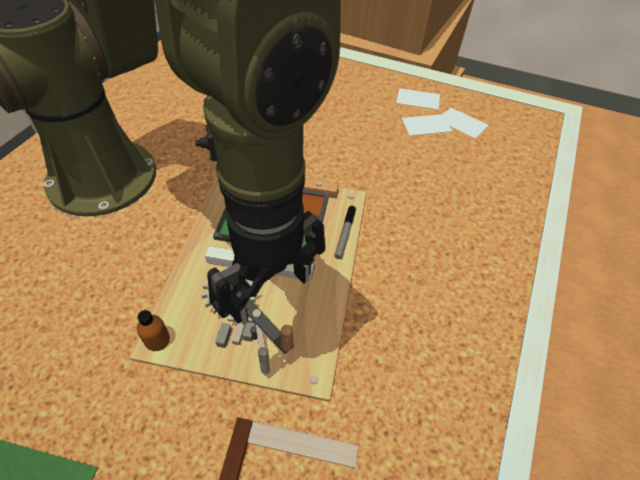

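View pics/wrist18.png

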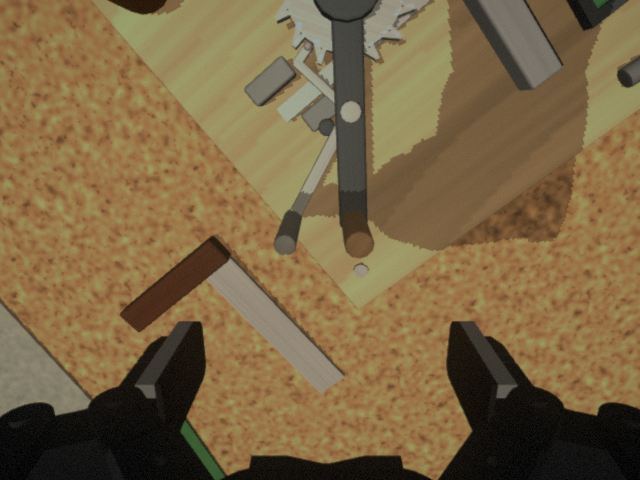

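The lever is on its stop post and the pawl nose is in the wheel. The jaw is well off the panel, and the oil, marker and square haven't moved. Handing in.

```bash
python3 -c "
from h import *
print(job_done())"
```

```text
the job is handed in; nothing more can be done
None
```

The clamp is released: the lever is at its rest, the pawl is back in the wheel, and the job was handed in at about 23 s with the gripper clear.

- **Release:** I straddled both pins and pushed the pawl pin square to the lever. The highest push I read was about 8 N, against the expected 9 to 13 N. The lever wound only about 0.02 to 0.025 rad before the pawl came free, and I saw no sign of the jaw pressing on the glass.
- **Easing back:** I brought the lever back at about 0.2 rad/s. The finger carried 5 to 7.5 N and the pin spacing stayed at about 31–32 mm, so the pawl stayed lifted. The load then fell to about 2 N as the lever met its stop.
- **Letting go:** I let the pawl drop back in gently, moved the fingers clear of both pins and lifted straight up.

**Last checks:**
- **Lever and pawl:** the lever turned about 1.20 rad, which puts it at about 1.228 against 1.227 for rest. The pins are about 44 mm apart, against 45 mm nominal with the pawl in. The lever angle readings agree to about 0.015 rad.
- **Other things:** the jaw is clearly off the panel. Oil and marker measure within about 5 mm of where they started, which is within the network's accuracy, and the square looks unmoved.
- **Not confirmed:** in the last scene picture the arm partly hid the panel and the network did not report it. What shows of the panel looks in place, but I did not measure it at the end.

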